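Stand the fallen tube up in its deep bin

TASK

On the slotted bench stand two deep grey bins, each with one long aluminium part that has fallen over against the rim. Tip the round tube upright inside its own bin, without lifting it out, and leave it standing on its end in the middle of that bin. Leave the square profile in the other bin alone.

Things in the scene. Friction and masses are not known exactly. Their poses are not given: they have to be found in the camera images.
- tube: Round bare-aluminium tube, 40 mm in diameter, 270 mm long, about 0.25 kg, loose. Its origin is the centre of the lower end face (the foot), its z axis runs along the tube to the upper end. It starts leaning about 30 degrees from vertical: the foot is on the bin's floor against the bin's +x wall, the tube lies over the rim of the -x wall and its upper 90 mm stick out beyond that rim.
- tube_bin: Grey plastic bin that holds the tube, open at the top, bolted to the bench. Outside 130 (x) by 90 (y) by 156 mm high, walls 5 mm, floor 6 mm thick, so inside 120 by 80 by 150 mm deep. Origin: centre of its underside; z up; the part in it leans towards its -x side, which faces roughly to the robot.
- profile: Bystander: square slotted aluminium profile, 40 by 40 mm, 270 mm long, about 0.4 kg, loose, leaning in the other bin just as the tube does in its own. Origin: centre of its lower end face, z along it to the upper end. To be left where it is.
- profile_bin: The other grey bin, the same as the tube's in every size and axis, bolted down; it holds the square profile. The bins stand 0.3 m or more apart, one on the robot's left and one on its right, either way round.
Things that resemble listed ones, but are neither listed nor needed, are in the scene too. What is shaped like the tube_bin but yellow is not meant.

How it is judged:
By the outcome, as a careful person would: the job done as asked, in the order asked, and still so for the second after the job is handed in, with the robot touching nothing.
It also fails if it takes over 35 s, if anything falls off the work surface, if the arm or the gripper's body presses on something with over 40 N, if the wrist force passes 120 N, or if a joint passes its speed limit or range.

ROBOT

A 6-joint arm with a two-finger parallel gripper is mounted at the origin on the work surface. World frame = base frame: x ahead of the robot, y to its left, z up, the work surface at z = 0. Lengths are in m, angles in rad, forces in N, time in s.
With the tool pointing down it reaches from about 0.35 to 0.975 m from the base axis. Payload 4.9 kg.
Tool frame: the origin (TCP) lies at the very end of the fingers, on their centre line; the grasp point (between the pads) lies 19 mm behind it; z points along the fingers, y is the direction in which the jaws open and shut (so a half turn about z gives the same grasp; the last joint's range is limited). The gripper opens to 85 mm and grips with 20 to 120 N. Pads are 22 mm wide; open, the fingers measure 114 mm over their backs; the gripper's body (76 mm by 85 mm) begins 54 mm behind the grasp point. The pads swing forward as they close: fully open they stand 13 mm farther back than shut.
Start: joints at [-1.317, 0.053, 1.613, -0, 1.476, -0.119], TCP at [0.228, -0.582, 0.231] pointing down, gripper open.
Joint ranges: [-3.01, 3.01], [-1.01, 2.22], [0.06, 2.58], [-1.02, 4.17], [0.09, 2.62], [-3.14, 3.14]. Speed limits (rad/s): [2.57, 2.57, 3.14, 3.14, 3.14, 3.14].

INTERFACE

Orientations are given as a rotation vector (axis times angle).
In Python, from station import ctrl gives the robot as it stands.
- The arm moves only by the tool apply_moves, never from a script. Its argument "deltas" is a list of rows, each a list of 5 numbers: the shift along the tool's x, y, z in m, then the turn about the tool's z in rad, then the gripper's target within -1 to 1 (fully open at 1, half-way at 0, shut at -1). A call has exactly 8 rows; each row shifts and turns the pose as measured when the row begins, along the tool's axes as they then stand; what a row does not reach is not made up. A row lasts 1/8 s, in which the tool goes at most 62.5 mm and 10.7 degrees, less where a joint would pass 70% of its speed; a pose out of reach is approached as far as the arm can. A call with a gripper value outside its range is refused whole. The fingers move at their own pace and stop on an object; "grip_force" is the grip in N (left out, the last holds). Time passes only in rows, so rows that do not move let the fingers close, or fill a call up. It gives the time, the measured TCP pose, the force and the opening at its end, in the units of the state.
- ctrl.get_obs(): the state, without advancing time (a new reading comes with each control period).
- ctrl.get_image(name): name is "scene" or "top" or "wrist"; returns a dict with "img" (400x640x3 uint8, red, green, blue), "range_z" (400x640 float32, m along the optical axis (not along the pixel's ray), 0 where there is no reading), "mtx" (3x3 intrinsics, pixels), "eye" and "attitude" of the camera in the world; the wrist camera has in their place "mount" (4x4, takes a point from camera to tool coordinates, whose origin is the TCP and whose axes are the flange's). Camera axes: x right, y down, z forward; pixel columns grow to the right and rows downward; lengths in m; the calibration is good to about 2 mm. A picture is of the moment at which its call begins: read the wrist's pose just before it.
- ctrl.finish_job(): hands the job in, once; it reports no verdict.
Trained networks look in a picture, given as the dict that the camera call returned (one of the last four; its "shot" number tells which), for a name from the list of things; names that differ only in an ending like _2 or _b are one class to them, and where a whole thing is asked for, a point or a joint stands for the part that bears it (a point fixed in the world has none). Each returns a list of dicts, best first, with "confidence" (0 to 1); they miss things now and then, are a little off and sometimes report something else, mostly with a low value. They report only what shows in the picture. A call takes as long as a camera call. They do not tell look-alikes from the thing itself.
- ctrl.search_frame(picture, target): "extent" ([left, top, width, height] in pixels, round what is visible of it).
- ctrl.spot_point(picture, target): "uv" ([column, row] in pixels: a listed point, or the origin of a listed thing).
The state is a dict: "t": time; "q": joint angles; "dq": joint speeds; "effort": joint torques, N m; "tool_pos": TCP position; "tool_rot": TCP orientation; "contact_force": force on the tool from outside, world axes, zero at the start; "wrist_torque": the same for the moment, N m; "opening": finger opening in m.
Only numpy, scipy, OpenCV 4.12 (cv2) and the standard library are available. Lean on these libraries where they do the work, as an engineer would, in place of code of your own. Each camera call takes 0.05 s, during which the arm holds its last target.

## Working session

There is one attempt and no reset: what is moved stays moved. The work goes in short steps, Python scripts to look and compute and a tool call to move; the robot and the scene stay as the last step left them, time stands still between calls to the robot, and variables do not carry over. Pictures are saved under pics/ and viewed, and the job is handed in when it is done.

Besides the shell and the picture viewer there is one more tool, called after "Emit:" in YAML: its name, and indented under it one key for each argument. apply_moves: Moves the arm, as the interface text tells. Its arguments: {"type":"object","properties":{"deltas":{"type":"array"},"grip_force":{"type":"number"}},"required":["deltas"]}

```bash
mkdir -p pics; ls; cat > h.py <<'E'
import numpy as np, cv2
from station import ctrl
from scipy.spatial.transform import Rotation as R
def save(d,n): cv2.imwrite('pics/'+n,d['img'][:,:,::-1])
def cam(d):
    a=np.array(d['attitude']); 
    if a.shape==(3,3): Rm=a
    elif a.size==3: Rm=R.from_rotvec(a).as_matrix()
    else: Rm=None
    return Rm,np.array(d['eye'])
def cloud(d):
    z=d['range_z'];K=d['mtx'];v,u=np.mgrid[0:z.shape[0],0:z.shape[1]]
    P=np.stack([(u-K[0,2])/K[0,0]*z,(v-K[1,2])/K[1,1]*z,z],-1)
    if 'mount' in d:
        o=ctrl.get_obs();M=np.array(d['mount']);P=P@M[:3,:3].T+M[:3,3]
        Rm=R.from_rotvec(o['tool_rot']).as_matrix();e=np.array(o['tool_pos'])
    else: Rm,e=cam(d)
    W=P@Rm.T+e; W[z==0]=np.nan
    return W
E
python3 - <<'E'
from h import *
print(ctrl.get_obs())
for n in ['scene','top']:
    d=ctrl.get_image(n); save(d,n+'0.png'); print(n,d['mtx'],d['eye'],d['attitude'])
    for t in ['tube','tube_bin','profile','profile_bin']:
        print(t,[(r['extent'],r['confidence']) for r in ctrl.search_frame(d,t)][:4])
    np.savez(n+'0.npz',W=cloud(d),img=d['img'])
E
```

```text
pics
{'t': 0.0, 'q': array([-1.31699220e+00,  5.34050561e-02,  1.61429601e+00, -3.12648683e-07,
        1.47599131e+00, -1.19038094e-01]), 'dq': array([-0.00227334,  0.00128204, -0.00077919, -0.00012232, -0.00070285,
        0.00180499]), 'effort': array([-1.12815364e-03, -3.93680334e+01, -3.70177174e+01, -3.07545424e-04,
        7.03406346e-03, -8.84938970e-06]), 'tool_pos': array([ 0.22748577, -0.58146216,  0.23003194]), 'tool_rot': array([-3.08510230e+00, -5.81884621e-01,  2.22415942e-04]), 'contact_force': array([-0.92772804, -0.29780189, -0.89512171]), 'wrist_torque': array([-0.01835299,  0.037971  ,  0.0549405 ]), 'opening': 0.0853337549712813}
scene [[490.4531579    0.         324.65126292]
 [  0.         490.4531579  201.0178679 ]
 [  0.           0.           1.        ]] [1.04344024 0.51145029 0.83432848] [-0.86464346 -2.6333323   0.92532917]
tube [([416.1, 137.0, 68.7, 99.5], 0.86)]
tube_bin [([303.2, 243.7, 99.2, 125.1], 0.92), ([386.9, 180.2, 90.0, 109.6], 0.68)]
profile [([266.6, 44.5, 62.5, 72.8], 0.64)]
profile_bin [([244.0, 89.2, 73.0, 84.1], 0.89)]
top [[457.68140024   0.         321.94623971]
 [  0.         457.68140024 208.61983993]
 [  0.           0.           1.        ]] [ 0.51891159 -0.00754873  0.91801847] [-2.10865187  2.13673898 -0.15625233]
tube [([192.2, 236.1, 37.4, 97.2], 0.82)]
tube_bin [([166.0, 104.1, 72.8, 95.2], 0.89)]
profile [([419.4, 204.5, 59.2, 86.6], 0.93)]
profile_bin []
```

View pics/scene0.png

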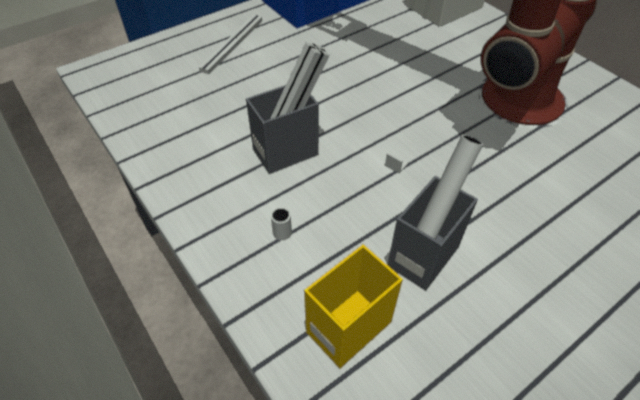

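View pics/top0.png

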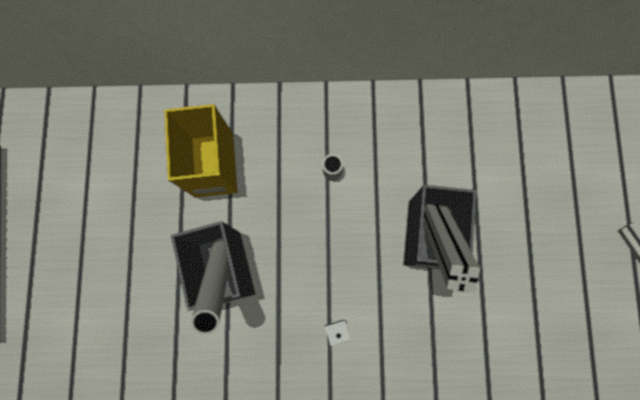

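The scene view shows the tube in the grey bin at about (430,235), with the yellow look-alike next to it at (350,305) and the profile bin at (285,130). In the top view the tube bin is at about (215,265) and the tube's upper end at (205,320). The profile is on the right at about (445,235).

```bash
python3 - <<'E'
from h import *
for n,box in [('top',(165,215,265,340)),('scene',(385,130,490,292))]:
    D=np.load(n+'0.npz');W=D['W'];u0,v0,u1,v1=box
    P=W[v0:v1,u0:u1].reshape(-1,3);P=P[~np.isnan(P[:,0])]
    # tabletop check
    print(n,'table z',np.median(P[np.abs(P[:,2])<.02][:,2]))
    rim=P[(abs(P[:,2]-.156)<.006)]
    print('rim n',len(rim))
    r=cv2.minAreaRect(rim[:,:2].astype(np.float32)); print('rim rect',r)
    hi=P[P[:,2]>.175]; print('hi',len(hi),hi.min(0),hi.max(0))
    for z in np.arange(.17,.27,.02):
        s=hi[abs(hi[:,2]-z)<.005]
        if len(s): print(round(z,2),len(s),s.mean(0).round(4),s.min(0).round(3),s.max(0).round(3))
E
```

```text
top table z 8.335559342909082e-05
rim n 880
rim rect ((0.5578706860542297, 0.20648211240768433), (0.13018259406089783, 0.09115404635667801), 14.764485359191895)
hi 1365 [0.45507357 0.1572345  0.17517204] [0.535132   0.20555731 0.2614932 ]
0.19 86 [0.5222 0.1817 0.19  ] [0.505 0.165 0.185] [0.53  0.203 0.195]
0.21 95 [0.5111 0.1783 0.2102] [0.492 0.162 0.205] [0.519 0.201 0.215]
0.23 113 [0.5006 0.1761 0.2296] [0.481 0.16  0.225] [0.509 0.199 0.235]
0.25 437 [0.4756 0.1761 0.25  ] [0.457 0.157 0.245] [0.498 0.197 0.255]
scene table z -5.804905454620535e-05
rim n 1023
rim rect ((0.6215080618858337, 0.2230829894542694), (0.25913339853286743, 0.09034835547208786), 14.747232437133789)
hi 1352 [0.45606414 0.15764059 0.17508262] [0.53998716 0.20885126 0.26097083]
0.19 142 [0.5232 0.1934 0.1902] [0.502 0.167 0.185] [0.534 0.207 0.195]
0.21 151 [0.5119 0.1908 0.2099] [0.49  0.167 0.205] [0.525 0.204 0.215]
0.23 160 [0.5008 0.1878 0.2299] [0.475 0.164 0.225] [0.512 0.201 0.235]
0.25 211 [0.4861 0.1819 0.2499] [0.463 0.158 0.245] [0.501 0.198 0.255]
```

```bash
cat >> h.py <<'E'
from scipy.optimize import least_squares
BC=np.array([.5579,.2065]);YAW=np.radians(14.76)
BX=np.array([np.cos(YAW),np.sin(YAW),0]);BY=np.array([-np.sin(YAW),np.cos(YAW),0])
def fitcyl(P,x0):
    # axis through (a,b) at z=.22, direction (m,n,1)
    def res(x):
        d=np.array([x[2],x[3],1]);d/=np.linalg.norm(d)
        q=P-np.array([x[0],x[1],.22]);return np.linalg.norm(np.cross(q,d),axis=1)-.02
    return least_squares(res,x0,loss='soft_l1',f_scale=.002)
def tobin(p): p=np.array([p[0]-BC[0],p[1]-BC[1],0]);return p@BX,p@BY
def goto(t,yaw):
    "deltas from measured pose to target TCP pos and tool-x yaw, tool axes"
    o=ctrl.get_obs();Rm=R.from_rotvec(o['tool_rot']).as_matrix()
    y=np.arctan2(Rm[1,0],Rm[0,0]);d=Rm.T@(np.array(t)-o['tool_pos'])
    return d,-(yaw-y),np.degrees(y)
E
python3 - <<'E'
from h import *
L=[]
for n,box in [('top',(165,215,265,340)),('scene',(385,130,490,292))]:
    W=np.load(n+'0.npz')['W'];u0,v0,u1,v1=box
    P=W[v0:v1,u0:u1].reshape(-1,3);P=P[~np.isnan(P[:,0])]
    P=P[(P[:,2]>.165)]
    L.append(P)
for P in L+[np.vstack(L)]:
    # exclude interior/end face points by robust
    f=fitcyl(P,[.503,.185,-.55,-.15]);x=f.x
    r=abs(f.fun);print(x.round(4),'med',np.median(r),'lean',np.degrees(np.arctan(np.hypot(x[2],x[3]))),'dir',np.degrees(np.arctan2(-x[3],-x[2])))
    for z in (.156,.22,.25): print(z,(x[0]+x[2]*(z-.22)).round(4),(x[1]+x[3]*(z-.22)).round(4),tobin((x[0]+x[2]*(z-.22),x[1]+x[3]*(z-.22))))
for tz in ([.2275,-.5815,.36],[.478,.178,.36]):
    print(goto(tz,YAW))
E
```

```text
[ 0.4882  0.1812 -0.5462 -0.1462] med 0.0005606751032672941 lean 29.484872995758632 dir 14.981539084714608
0.156 0.5232 0.1906 (np.float64(-0.037613972017507345), np.float64(-0.006544834430260988))
0.22 0.4882 0.1812 (np.float64(-0.0738008569006014), np.float64(-0.0066847548463158405))
0.25 0.4719 0.1768 (np.float64(-0.09076345918955173), np.float64(-0.006750342541341543))
[ 0.4904  0.1811 -0.5481 -0.1467] med 0.0008097051707628283 lean 29.571186053911834 dir 14.980464267465763
0.156 0.5255 0.1905 (np.float64(-0.0354464797913331), np.float64(-0.007202487392195669))
0.22 0.4904 0.1811 (np.float64(-0.07176071108715634), np.float64(-0.007342218974192114))
0.25 0.4739 0.1767 (np.float64(-0.08878300700707348), np.float64(-0.007407718153252946))
[ 0.4893  0.1814 -0.5499 -0.1468] med 0.0010191321062858107 lean 29.647427655157426 dir 14.943894936637886
0.156 0.5245 0.1908 (np.float64(-0.03627139897054769), np.float64(-0.006661592757897741))
0.22 0.4893 0.1814 (np.float64(-0.07269837816349434), np.float64(-0.0067785081762695544))
0.25 0.4728 0.177 (np.float64(-0.08977352466018813), np.float64(-0.006833312278631313))
(array([ 7.18260147e-05, -5.34768085e-04, -1.28729254e-01]), np.float64(0.11517663819278257), np.float64(21.35913526695173))
(array([ 0.50998594, -0.61663386, -0.12869972]), np.float64(0.11517663819278257), np.float64(21.35913526695173))
```

Emit:
apply_moves:
  deltas:
    - [0, 0, -0.06, 0, 1]
    - [0, 0, -0.06, 0, 1]
    - [0.037, -0.044, -0.01, 0, 1]
    - [0.037, -0.044, 0, 0, 1]
    - [0.037, -0.044, 0, 0, 1]
    - [0.037, -0.044, 0, 0, 1]
    - [0.037, -0.044, 0, 0, 1]
    - [0.037, -0.044, 0, 0, 1]
  grip_force: 25

```text
t: 1.5
tool_pos: [0.3401, -0.2488, 0.3659]
tool_rot: [-3.088, -0.571, -0.005]
contact_force: [0.5, 0.4, 0.4]
opening: 0.0856
```

```bash
python3 -c "
from h import *
print(ctrl.get_obs()['tool_pos'],goto([.489,.1814,.34],YAW))"
```

```text
[ 0.34013743 -0.2487776   0.36593528] (array([ 0.29267123, -0.34856524,  0.02704252]), np.float64(0.10784388526406635), np.float64(20.938999471924095))
```

Emit:
apply_moves:
  deltas:
    - [0.037, -0.044, 0, 0, 1]
    - [0.037, -0.044, 0, 0, 1]
    - [0.037, -0.044, 0, 0, 1]
    - [0.037, -0.044, 0, 0, 1]
    - [0.037, -0.044, 0, 0, 1]
    - [0.037, -0.044, 0, 0, 1]
    - [0.037, -0.044, 0, 0, 1]
    - [0.02, -0.02, 0, 0.1, 1]

```text
t: 2.5
tool_pos: [0.4855, 0.1734, 0.3696]
tool_rot: [3.111, 0.415, 0.02]
contact_force: [-0.2, -0.9, 1.0]
opening: 0.0855
```

```bash
python3 -c "
from h import *
print(ctrl.get_obs()['tool_pos'],goto([.489,.1814,.34],YAW))
d=ctrl.get_image('wrist');save(d,'w1.png')
"
```

```text
[0.48552045 0.17342537 0.36957745] (array([ 0.00507585, -0.00692695,  0.02961049]), np.float64(0.0073985575943948945), np.float64(15.183906124643292))
```

View pics/w1.png

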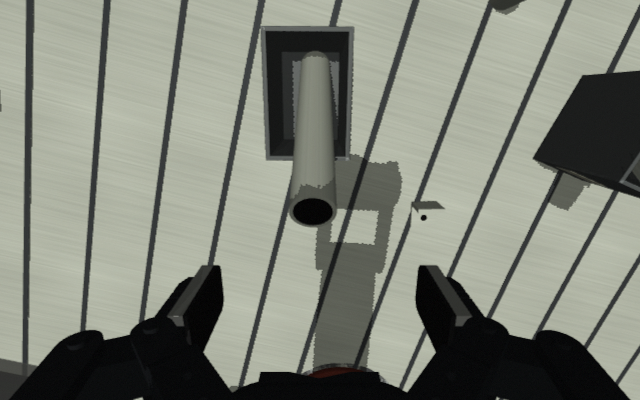

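The wrist view has the tube centred between the open fingers: its end is at (313,212) and the jaws are symmetric about column 320. Descending now.

Emit:
apply_moves:
  deltas:
    - [0.005, -0.007, 0.03, 0.007, 1]
    - [0, 0, 0.04, 0, 1]
    - [0, 0, 0.04, 0, 1]
    - [0, 0, 0.03, 0, 1]
    - [0, 0, 0.01, 0, 1]
    - [0, 0, 0, 0, 1]
    - [0, 0, 0, 0, 1]
    - [0, 0, 0, 0, 1]

```text
t: 3.55
tool_pos: [0.4937, 0.184, 0.2208]
tool_rot: [3.114, 0.409, 0.035]
contact_force: [0.4, 0.5, 0.1]
opening: 0.0852
```

```bash
python3 -c "
from h import *
print(ctrl.get_obs()['tool_pos'],goto([.489,.1814,.202],YAW))
"
```

```text
[0.49374504 0.18396814 0.22081115] (array([-0.00565964,  0.00118343,  0.01869594]), np.float64(0.0035460663758584143), np.float64(14.96317463720994))
```

Emit:
apply_moves:
  deltas:
    - [-0.003, 0.001, 0.01, 0.003, 1]
    - [-0.003, 0, 0.009, 0, 1]
    - [0, 0, 0, 0, 1]
    - [0, 0, 0, 0, -0.3]
    - [0, 0, 0, 0, -0.3]
    - [0, 0, 0, 0, -0.3]
    - [0, 0, 0, 0, -0.3]
    - [0, 0, 0, 0, -0.3]
  grip_force: 25

```text
t: 4.55
tool_pos: [0.489, 0.1816, 0.202]
tool_rot: [3.115, 0.404, 0.039]
contact_force: [-0.9, -0.4, 0.3]
opening: 0.0391
```

```bash
python3 -c "
from h import *
print(ctrl.get_obs(),goto([.489,.1814,.202],YAW))
d=ctrl.get_image('wrist');save(d,'w2.png')
"
```

```text
{'t': 4.55, 'q': array([ 0.21429303, -0.1948629 ,  1.89724435, -0.00272698,  1.41450455,
        1.52736101]), 'dq': array([-3.93359938e-04,  7.24493581e-04, -1.14486012e-03,  3.47734459e-04,
       -2.67957202e-03,  2.57070521e-05]), 'effort': array([-2.43404094e-02, -2.84298366e+01, -3.70229709e+01, -1.75726163e-02,
       -1.00414865e-01,  2.52216880e-03]), 'tool_pos': array([0.48898046, 0.18158547, 0.2020213 ]), 'tool_rot': array([3.11464866, 0.40422263, 0.03902107]), 'contact_force': array([-0.89401014, -0.39926232,  0.26844162]), 'wrist_torque': array([ 0.00826918, -0.0313227 ,  0.05712226]), 'opening': 0.039086139669936334} (array([-2.89780257e-05,  1.84234096e-04,  2.12944520e-05]), np.float64(0.0005553061222665079), np.float64(14.791816697143648))
```

View pics/w2.png

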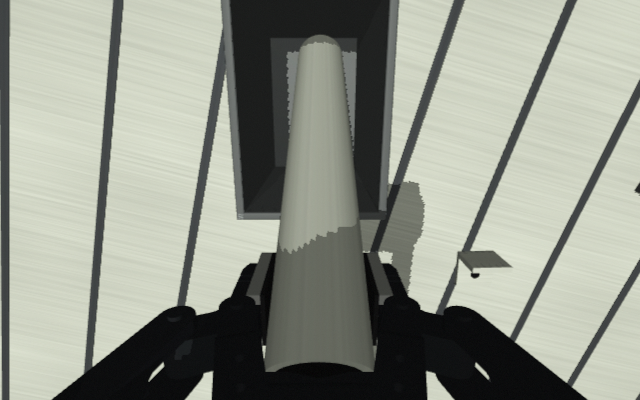

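The tube is gripped (opening 39 mm) and sits centred between the pads, still leaning over the rim. Next I compute the arc about the foot.

```bash
cat > arc.py <<'E'
from h import *
G0=np.array([.489,.1816,.202]);s=.2347
def G(th,lift): 
    th=np.radians(th);return .06-.02*np.cos(th)-s*np.sin(th), .006+.02*np.sin(th)+s*np.cos(th)+lift
a=G(29.6,0)
def tcp(th,lift):
    g=G(th,lift);return G0+BX*(g[0]-a[0])+np.array([0,0,g[1]-a[1]])
if __name__=='__main__':
    o=ctrl.get_obs();Rm=R.from_rotvec(o['tool_rot']).as_matrix();print(Rm.round(4))
    p=o['tool_pos']
    for th in [29.6,27,23,19,15,11,7.5,4,2,0]:
        t=tcp(th,.003); print(th,t.round(4),(Rm.T@(t-p)).round(4));p=t
E
python3 arc.py
```

```text
[[ 0.9666  0.2552  0.0248]
 [ 0.2552 -0.9669  0.0026]
 [ 0.0246  0.0038 -0.9997]]
29.6 [0.489  0.1816 0.205 ] [ 0.0001 -0.     -0.0029]
27 [0.4977 0.1839 0.2092] [ 0.009  0.    -0.004]
23 [0.5114 0.1875 0.2149] [ 0.0144  0.     -0.0053]
19 [0.5257 0.1913 0.2195] [ 0.0149  0.     -0.0042]
15 [0.5405 0.1952 0.2229] [ 0.0153  0.     -0.0031]
11 [0.5556 0.1992 0.2253] [ 0.0157  0.     -0.0019]
7.5 [0.5691 0.2027 0.2264] [ 0.014   0.     -0.0008]
4 [0.5828 0.2063 0.2266] [0.0141 0.     0.0001]
2 [0.5907 0.2084 0.2263] [0.0081 0.     0.0005]
0 [0.5986 0.2105 0.2258] [0.0082 0.     0.0008]
```

Emit:
apply_moves:
  deltas:
    - [0, 0, -0.003, 0, -0.3]
    - [0.009, 0, -0.004, 0, -0.3]
    - [0.01, 0, -0.004, 0, -0.3]
    - [0.01, 0, -0.003, 0, -0.3]
    - [0.01, 0, -0.003, 0, -0.3]
    - [0.01, 0, -0.002, 0, -0.3]
    - [0, 0, 0, 0, -0.3]
    - [0, 0, 0, 0, -0.3]

```text
t: 5.6
tool_pos: [0.5379, 0.1945, 0.221]
tool_rot: [3.114, 0.404, 0.028]
contact_force: [-1.3, 0.2, -1.5]
opening: 0.0395
```

```bash
python3 - <<'E'
from arc import *
o=ctrl.get_obs();print(o['contact_force'],o['wrist_torque'],o['opening'])
g=(o['tool_pos']-G0)
print('dx',g@BX,'dy',g@BY,'z',o['tool_pos'][2]);
from scipy.optimize import brentq
th=brentq(lambda t:G(t,0)[0]-a[0]-g@BX,-5,35);print('th',th,'want',tcp(th,.003))
d=ctrl.get_image('scene');save(d,'s3.png')
d=ctrl.get_image('wrist');save(d,'w3.png')
E
```

```text
[-1.32044199  0.24341898 -1.51181651] [-0.07608307  0.3932198  -0.00700472] 0.03950016695827969
dx 0.050555407295328786 dy 3.1687217556895144e-05 z 0.22099914218105896
th 15.699711038071712 want [0.53788715 0.19448004 0.22240669]
```

View pics/s3.png

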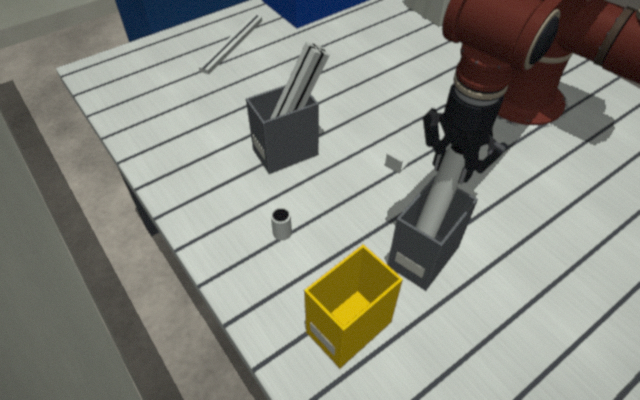

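View pics/w3.png

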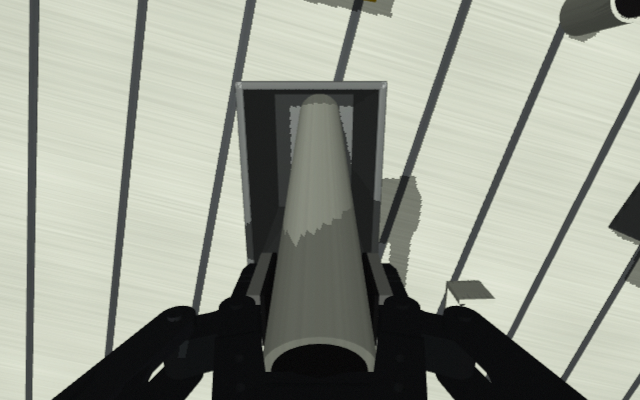

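The tube has turned to about 15° between the pads, with its foot near the far wall (wrist view, (318,105)). Contact force is small, so I continue the arc.

Emit:
apply_moves:
  deltas:
    - [0.01, 0, -0.003, 0, -0.3]
    - [0.011, 0, -0.002, 0, -0.3]
    - [0.011, 0, -0.001, 0, -0.3]
    - [0.011, 0, -0.001, 0, -0.3]
    - [0.01, 0, 0, 0, -0.3]
    - [0.008, 0, 0, 0, -0.3]
    - [0, 0, 0, 0, -0.3]
    - [0, 0, 0, 0, -0.3]

```text
t: 6.7
tool_pos: [0.6008, 0.2112, 0.2293]
tool_rot: [3.114, 0.404, 0.027]
contact_force: [-1.5, -0.2, -1.4]
opening: 0.0396
```

```bash
cat > look.py <<'E'
from arc import *
import sys
from scipy.optimize import brentq
o=ctrl.get_obs();print(o['contact_force'],o['wrist_torque'],o['opening'])
g=(o['tool_pos']-G0)
print('pos',o['tool_pos'],'dx',g@BX,'dy',g@BY,'bin',tobin(o['tool_pos']))
Rm=R.from_rotvec(o['tool_rot']).as_matrix();print(Rm[:,2],np.degrees(np.arctan2(Rm[1,0],Rm[0,0])))
n=sys.argv[1]
for c in ('scene','wrist'):
    d=ctrl.get_image(c);save(d,c[0]+n+'.png');np.savez(c[0]+n+'.npz',W=cloud(d),img=d['img'])
    a=d['img']
    if c=='scene': A=cv2.resize(a[100:300,340:520],None,fx=2.2,fy=2.2,interpolation=2)
    else: A=np.hstack([A,cv2.resize(a,(400,250))[:,:]]) if 0 else A; B=a
cv2.imwrite('pics/c'+n+'.png',np.hstack([A[:,:,::-1],cv2.copyMakeBorder(cv2.resize(B,(400,250)),0,A.shape[0]-250,0,0,0)[:,:,::-1]]))
E
python3 look.py 4
```

```text
[-1.45216567 -0.23934134 -1.43555305] [-0.07459534  0.38171662  0.00311892] 0.0395861737741929
pos [0.60075065 0.21118372 0.22929191] dx 0.11560011038352412 dy 0.00013670546449707176 bin (np.float64(0.04262991680717618), np.float64(-0.006387928581202519))
[ 1.73244637e-02  7.83624236e-04 -9.99849613e-01] 14.787853000960848
```

View pics/c4.png

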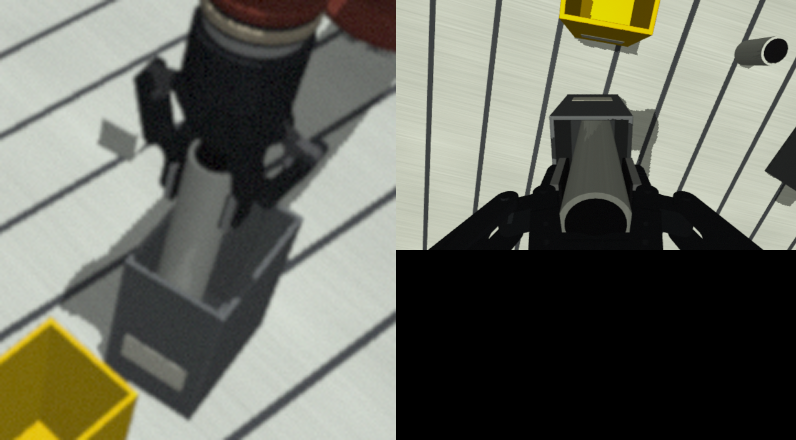

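```bash
cat > fit.py <<'E'
from arc import *
import sys
n=sys.argv[1]; cx,cy=float(sys.argv[2]),float(sys.argv[3]); zlo=float(sys.argv[4]) if len(sys.argv)>4 else .165
for c in sys.argv[5:] or ['s','w']:
    D=np.load(c+n+'.npz');W=D['W'].reshape(-1,3);I=D['img'].reshape(-1,3).astype(int)
    m=(np.hypot(W[:,0]-cx,W[:,1]-cy)<.04)&(W[:,2]>zlo)&(W[:,2]<.272)
    P=W[m];b=I[m].mean(1)
    P=P[b>70]
    if len(P)<30: print(c,len(P));continue
    f=fitcyl(P,[cx,cy,0,0]);k=abs(f.fun)<.004;f=fitcyl(P[k],f.x);x=f.x
    d=np.array([x[2],x[3],0]);p=lambda z:tobin((x[0]+x[2]*(z-.22),x[1]+x[3]*(z-.22)))
    print(c,len(P),k.sum(),'med',np.median(abs(f.fun)),'zrange',P[:,2].min(),P[:,2].max(),'tilt bx,by deg',np.degrees(d@BX),np.degrees(d@BY),'foot bin',p(.006),'at .22',p(.22))
E
python3 fit.py 4 .6008 .2112
```

```text
s 1072 968 med 0.00048242092755395455 zrange 0.1651114897592013 0.27186198254789185 tilt bx,by deg -0.617088619147143 0.31762574515121156 foot bin (np.float64(0.04226260071520418), np.float64(-0.006131517931417511)) at .22 (np.float64(0.039957771884533796), np.float64(-0.004945184312431856))
w 5421 5275 med 0.0001584427150518146 zrange 0.1650882935891197 0.271976922810536 tilt bx,by deg -0.5933883933768532 0.3137645554892325 foot bin (np.float64(0.04007940206608841), np.float64(-0.007484504903124024)) at .22 (np.float64(0.037863093687673655), np.float64(-0.006312592845284477))
```

Tilt is about 0.7°, foot near bin (+41, −7) mm, with the tube still raised a few mm. I'll slide it to the middle while it is held.

Emit:
apply_moves:
  deltas:
    - [-0.006, -0.001, -0.001, 0, -0.3]
    - [-0.008, -0.002, 0, 0, -0.3]
    - [-0.008, -0.002, 0, 0, -0.3]
    - [-0.008, -0.001, 0, 0, -0.3]
    - [-0.006, 0, 0, 0, -0.3]
    - [-0.003, 0, 0, 0, -0.3]
    - [0, 0, 0, 0, -0.3]
    - [0, 0, 0, 0, -0.3]

```text
t: 7.8
tool_pos: [0.5587, 0.2068, 0.2303]
tool_rot: [3.114, 0.404, 0.033]
contact_force: [-0.5, -0.2, -3.1]
opening: 0.0392
```

```bash
python3 look.py 5; python3 fit.py 5 .562 .207; python3 -c "
from h import *
for c in 'sw':
    W=np.load(c+'5.npz')['W'].reshape(-1,3);m=(np.hypot(W[:,0]-.562,W[:,1]-.207)<.024)&(W[:,2]<.295)&(W[:,2]>.25);h=np.histogram(W[m][:,2],bins=np.arange(.25,.297,.002));print(h[0])
"
```

```text
[-0.4604826  -0.20119869 -3.10295869] [-0.03499377  0.01962147  0.02351638] 0.03924485720624813
pos [0.55865542 0.20683304 0.2302785 ] dx 0.07378553245416763 dy 0.006654226110311329 bin (np.float64(0.0008153388778196948), np.float64(0.00012959206461173942))
[ 0.02114595  0.0017266  -0.99977491] 14.79567214334237
s 1089 988 med 0.0005274374031020886 zrange 0.1650962764431867 0.27199874806592594 tilt bx,by deg -1.2325291057655445 0.18302089208303846 foot bin (np.float64(0.003015818107209257), np.float64(0.0008229821332291315)) at .22 (np.float64(-0.0015876837715565152), np.float64(0.0015065660069213849))
w 6393 6257 med 0.000145980183129283 zrange 0.16508529628883165 0.2719855714957442 tilt bx,by deg -1.1374059765155873 0.3183065918077003 foot bin (np.float64(0.0007375282973811084), np.float64(-0.0009814582919887816)) at .22 (np.float64(-0.0035106882561394), np.float64(0.00020741829239027336))
[ 26  24  25  24  24  24  27  31  23  32  30  22  24  23  23  28 133  95
   9   4   2   0   0]
[ 261  285  298  296  324  335  357  353  407  735  441  383  374  387
  407  472 4832 1946  114  111   10    0    5]
```

View pics/c5.png

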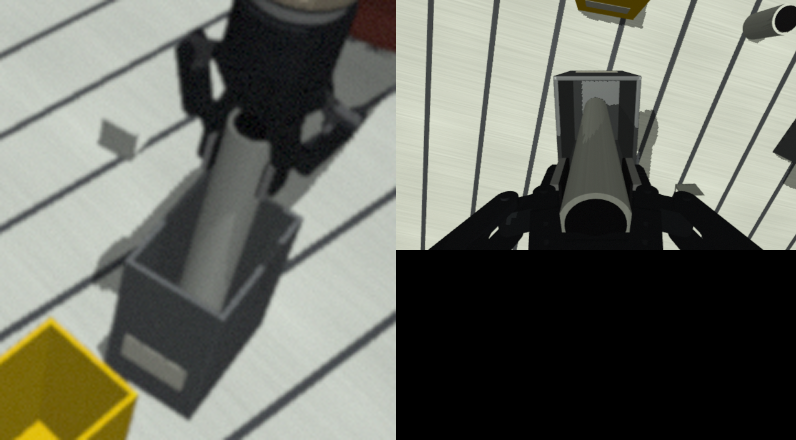

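The tube now hangs about 7 mm above the floor in the middle of the bin, tilted 1.2°. Lowering gently.

Emit:
apply_moves:
  deltas:
    - [0, 0, 0.002, 0, -0.3]
    - [0, 0, 0.002, 0, -0.3]
    - [0, 0, 0.002, 0, -0.3]
    - [0, 0, 0.001, 0, -0.3]
    - [0, 0, 0, 0, -0.3]
    - [0, 0, 0, 0, -0.3]
    - [0, 0, 0, 0, -0.3]
    - [0, 0, 0, 0, -0.3]

```text
t: 8.9
tool_pos: [0.5593, 0.2069, 0.2231]
tool_rot: [3.114, 0.404, 0.034]
contact_force: [0.1, -0.2, -2.6]
opening: 0.0393
```

```bash
python3 look.py 6; python3 fit.py 6 .559 .207; python3 -c "
from h import *
for c in 'sw':
    W=np.load(c+'6.npz')['W'].reshape(-1,3);m=(np.hypot(W[:,0]-.562,W[:,1]-.207)<.024)&(W[:,2]<.295)&(W[:,2]>.26);h=np.histogram(W[m][:,2],bins=np.arange(.26,.295,.001));print(h[0])
"
```

```text
[ 0.09557478 -0.21581597 -2.61416274] [ 0.03160298  0.06484603 -0.03884692] 0.03925498212414284
pos [0.55932463 0.20690743 0.22308868] dx 0.07445161081221863 dy 0.0065556648762837965 bin (np.float64(0.0014814172358706785), np.float64(3.1030830584206894e-05))
[ 0.02134015  0.00181192 -0.99977063] 14.788609507596068
s 1074 974 med 0.0005269315190826879 zrange 0.1650929625648272 0.27198692613358066 tilt bx,by deg -1.175026871344273 0.141806338886433 foot bin (np.float64(0.00331142507969065), np.float64(0.0009681588773723186)) at .22 (np.float64(-0.0010773056890435234), np.float64(0.0014978062053184725))
w 7389 7240 med 0.0001521512208396726 zrange 0.16503038774617118 0.27199726615480135 tilt bx,by deg -1.1203714233821087 0.32108772833289295 foot bin (np.float64(0.0011444681401023586), np.float64(-0.0010368515061663418)) at .22 (np.float64(-0.003040124279118093), np.float64(0.00016241263592547053))
[16 18 15 12 17 13  8 14  9 13 12 13 13  7 20 48 81 71 20  2  3  1  4  2
  1  1  1  0  0  0  3  1  2  1]
[ 224  368  391  203  209  184  206  192  163  172  207  207  215  216
  250 1077 4231 1362   81   49   50   61   41    6    0    0    2    6
   28   62   69   99   87  109]
```

Emit:
apply_moves:
  deltas:
    - [0, 0, 0.001, 0, -0.3]
    - [0, 0, 0, 0, -0.3]
    - [0, 0, 0.0005, 0, -0.3]
    - [0, 0, 0, 0, -0.3]
    - [0, 0, 0, 0, -0.3]
    - [0, 0, 0, 0, -0.3]
    - [0, 0, 0, 0, -0.3]
    - [0, 0, 0, 0, -0.3]

```text
t: 10.0
tool_pos: [0.5598, 0.2071, 0.2231]
tool_rot: [3.114, 0.404, 0.036]
contact_force: [0.8, 0.6, -0.1]
opening: 0.0392
```

```bash
python3 look.py 7; python3 fit.py 7 .559 .207
```

```text
[ 0.76005152  0.62711386 -0.14123865] [-0.0223151   0.1788372   0.02643379] 0.03923844425260049
pos [0.55981385 0.20705129 0.22307219] dx 0.07496133841484967 dy 0.006570136359862816 bin (np.float64(0.001991144838501724), np.float64(4.550231416322735e-05))
[ 0.02298036  0.0021821  -0.99973354] 14.79086427348027
s 1084 983 med 0.000543933647187609 zrange 0.16510578118243402 0.27189591171965344 tilt bx,by deg -1.0731223901753715 0.2916235314704904 foot bin (np.float64(0.0033715695459286825), np.float64(0.0004159858233289668)) at .22 (np.float64(-0.000636547516953618), np.float64(0.001505201054625967))
w 7327 7177 med 0.0001536435677428824 zrange 0.16501010452322645 0.27199535848064715 tilt bx,by deg -1.0765333147067473 0.3237224433970544 foot bin (np.float64(0.001405179795489869), np.float64(-0.0010489842133124708)) at .22 (np.float64(-0.0026156770862049506), np.float64(0.00016012060166178103))
```

Foot is in contact with the floor (vertical force about 0) and the tube is centred within about 2 mm, 1° off vertical. Releasing slowly.

Emit:
apply_moves:
  deltas:
    - [0, 0, 0, 0, -0.1]
    - [0, 0, 0, 0, -0.05]
    - [0, 0, 0, 0, 0]
    - [0, 0, 0, 0, 0.1]
    - [0, 0, 0, 0, 0.3]
    - [0, 0, 0, 0, 0.6]
    - [0, 0, 0, 0, 1]
    - [0, 0, 0, 0, 1]

```text
t: 11.1
tool_pos: [0.5604, 0.2072, 0.2236]
tool_rot: [3.115, 0.404, 0.04]
contact_force: [0.1, 0.1, -0.1]
opening: 0.0852
```

```bash
python3 look.py 8; python3 fit.py 8 .559 .207
```

```text
[ 0.05549755  0.08271343 -0.10904113] [-0.01315829  0.02562801  0.00704791] 0.08524587085127827
pos [0.56044374 0.20719509 0.22359855] dx 0.07560708035591242 dy 0.006548713718564544 bin (np.float64(0.0026368867795644787), np.float64(2.40796728649561e-05))
[ 0.02501181  0.00268653 -0.99968355] 14.792294826051323
s 1048 1048 med 0.0005026929850207237 zrange 0.1657530961410083 0.2719736971290263 tilt bx,by deg -0.033268990464710456 0.022880650820024283 foot bin (np.float64(0.0036199644034368705), np.float64(0.0005184812181972214)) at .22 (np.float64(0.0034957045710381604), np.float64(0.0006039405542442625))
w 6216 6216 med 0.00013646021881316 zrange 0.16501427251352282 0.27198411219737706 tilt bx,by deg 0.2420677998525082 -0.1438129843395823 foot bin (np.float64(0.0016136014709088862), np.float64(-0.0010475101308186731)) at .22 (np.float64(0.002517725816692669), np.float64(-0.001584652288761463))
```

View pics/c8.png

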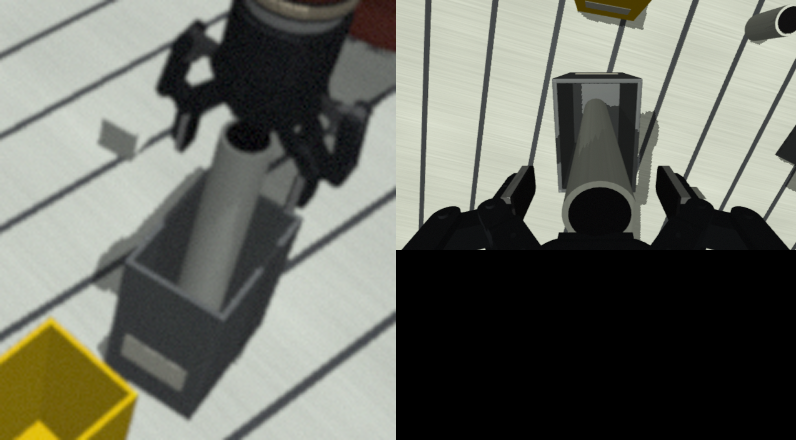

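The tube stands vertical by itself with the fingers clear of it on both sides. Retreating straight up.

Emit:
apply_moves:
  deltas:
    - [0, 0, -0.02, 0, 1]
    - [0, 0, -0.03, 0, 1]
    - [0, 0, -0.04, 0, 1]
    - [0, 0, -0.04, 0, 1]
    - [0, 0, -0.02, 0, 1]
    - [0, 0, 0, 0, 1]
    - [0, 0, 0, 0, 1]
    - [0, 0, 0, 0, 1]

```text
t: 12.2
tool_pos: [0.5558, 0.2066, 0.3813]
tool_rot: [3.115, 0.404, 0.04]
contact_force: [-0.6, 0.8, 0.0]
opening: 0.0856
```

```bash
python3 look.py 9; python3 fit.py 9 .56 .207; python3 -c "
from h import *
d=ctrl.get_image('top');save(d,'t9.png')"
```

```text
[-0.57542762  0.78531937  0.00821993] [ 0.01521096  0.0213471  -0.00935432] 0.08559407554932674
pos [0.5558332  0.20659862 0.38125136] dx 0.07099671947835928 dy 0.007146555359631462 bin (np.float64(-0.001973474097988663), np.float64(0.0006219213139318738))
[ 0.02517765  0.00267495 -0.99967941] 14.78954543204708
s 1034 1034 med 0.0004597756414944469 zrange 0.16506431402633437 0.2718432659532508 tilt bx,by deg -0.18964009080250918 0.2594806925434429 foot bin (np.float64(0.00396134433410629), np.float64(0.00042422315619265505)) at .22 (np.float64(0.003253037722753374), np.float64(0.0013933847362636303))
w 309 309 med 7.617282819127186e-05 zrange 0.16523089773632635 0.27199103087224863 tilt bx,by deg -0.06123226371250148 -0.005292341682566865 foot bin (np.float64(0.0020757839983660846), np.float64(-0.0017522965543842518)) at .22 (np.float64(0.0018470812117763454), np.float64(-0.0017720634749095385))
```

View pics/s9.png

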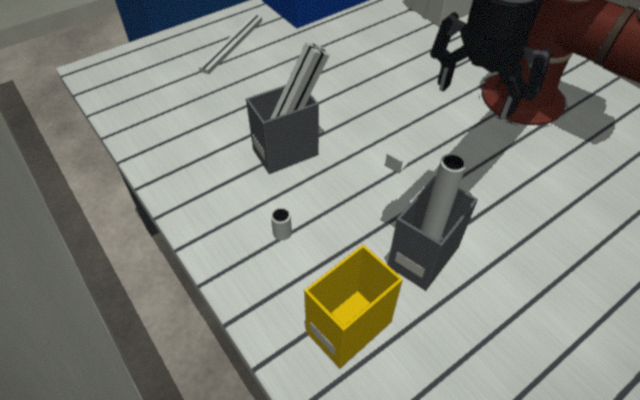

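View pics/w9.png

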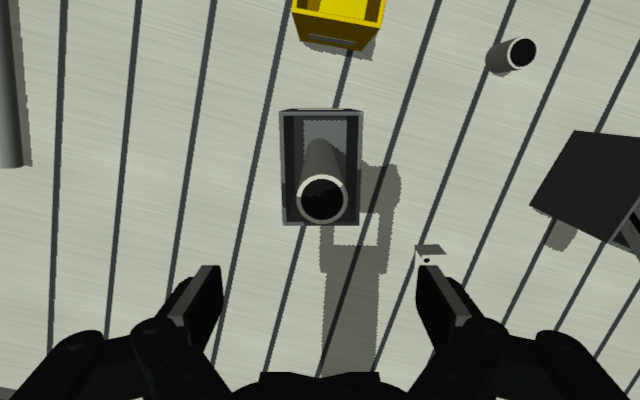

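The tube stands upright in the middle of its bin: its top is at (453,162) in the scene view and (322,198) in the wrist view. The profile at (305,85) has not moved, and the gripper is clear. Handing in.

```bash
python3 -c "
from h import *
print(ctrl.finish_job())"
```

```text
the job is handed in; nothing more can be done
None
```

The round tube now stands on its end in the middle of its own grey bin, and I handed the job in at about 12.3 s.

I pinched the leaning tube lightly near its upper end and swung it upright with its foot at the far wall. I then carried it about 40 mm to the middle, raised about 7 mm off the bin floor but still well inside the bin. Finally I set it down, opened the fingers slowly and moved straight up.

**Last checks, with the gripper about 0.1 m above the tube:**
- **Tilt:** the tube is within about 0.3° of vertical.
- **Centring:** the foot is within about 2–4 mm of the bin's centre. The scene camera puts it at (+4.0, +0.4) mm and the wrist camera at (+2.1, −1.8) mm; that difference is about the stated 2 mm calibration error.
- **Forces:** the wrist readings I took stayed at about 3 N or less.
- **Bystanders:** the square profile and the other objects look unmoved in the scene picture. I judged this by eye and did not measure it.

The gripper picked up about 1.4° of tilt along the way, which had no effect on the result. No check failed.

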